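# Tap the swab-test coupons square and load the carrier

## Task

The four metal test coupons lie in an untidy stack in the steel cradle: put the stack on the middle of the green squaring block with the black rubber top, tap its sides and ends until all four coupons are flush on all sides, and let go. Then put the squared stack in the yellow carrier, whose cheeks leave only the stack's ends free to hold, lying flat and about centred, still flush. Let no coupon fall to the bench and leave the other things where they are.

Things in the scene. Friction and masses are not known exactly. Their poses are not given: they have to be found in the camera images.
- coupon1: The lowest coupon, a bare aluminium plate 56 (its x) x 42 (its y) x 5 mm, about 32 g. Origin: centre of its underside. At first in the cradle, off by up to 6 mm lengthways, 4.5 mm across, 1 degree in yaw. Loose on its neighbours; slides when its edge is pushed. Lifting the 20 mm stack takes pads on the edges of all four, from below this lowest one up: a few taps, then a firm grip (40 N or more).
- coupon2: The second from below coupon, a blue plate 56 (its x) x 42 (its y) x 5 mm, about 32 g. Origin: centre of its underside. At first in the cradle, off by up to 6 mm lengthways, 4.5 mm across, 1 degree in yaw. Loose on its neighbours; slides when its edge is pushed.
- coupon3: The third from below coupon, a bare aluminium plate 56 (its x) x 42 (its y) x 5 mm, about 32 g. Origin: centre of its underside. At first in the cradle, off by up to 6 mm lengthways, 4.5 mm across, 1 degree in yaw. Loose on its neighbours; slides when its edge is pushed.
- coupon4: The top coupon, a blue plate 56 (its x) x 42 (its y) x 5 mm, about 32 g. Origin: centre of its underside. At first in the cradle, off by up to 6 mm lengthways, 4.5 mm across, 1 degree in yaw. Loose on its neighbours; slides when its edge is pushed.
- cradle: Fixed dark steel cradle, 92 mm long (its x). Its support rail is 24 mm high and 28 mm wide (narrower than the coupons, which overhang it on both sides by about 7 mm). At both ends a wall 8 mm thick, 50 mm wide, 40 mm high, inner faces at x = +-38 mm, bars the way to the coupons' ends: the stack can be taken here only across its short side (along the cradle's y), which is open. Origin: centre of its underside on the bench.
- block: Fixed squaring block, 38 mm (its x) by 28 mm (its y) by 24 mm high, green with a black rubber top. Smaller than the coupons, so that a centred stack, laid with its length along the block's x, overhangs by about 9 mm at the ends and 7 mm at the sides, and can be tapped and taken from all four sides. Origin: centre of its underside on the bench.
- carrier: Fixed yellow carrier. Its floor, 38 mm long (its x), is 24 mm above the bench; two cheeks along x, 38 mm long and 6 mm thick, rise to 38 mm above the bench (14 mm above the floor), their inner faces at y = +-26 mm, 52 mm apart. The ends are open and the coupons overhang them by about 9 mm; the stack lies with its length along x, and fingers go past the ends, not the cheeks. Origin: centre of its underside on the bench.
- vial_a: Bystander, to be left alone: small amber glass vial with a white cap, 22 mm across, 42 high. Origin: centre of its underside.
- vial_b: Bystander, to be left alone: the other small amber vial with a white cap, 22 mm across, 42 high. Origin: centre of its underside.
- reagent: Bystander, to be left alone: amber reagent bottle, 64 mm across, 130 high. Origin: centre of its underside.
- beaker: Bystander, to be left alone: glass beaker, 70 mm across, 85 high. Origin: centre of its underside.
- pill_jar: Bystander, to be left alone: white jar with a blue cap, 52 mm across, 70 high. Origin: centre of its underside.
- marker: Bystander, to be left alone: white marker pen with a blue cap, lying on the bench, 130 mm long, 14 thick. Origin: the middle of its length, on the bench.
There are look-alikes about, which are no part of the job. There is more than one size of the carrier; the job needs the middle-sized.

How it is judged:
By the outcome, as a careful person would: the job done as asked, in the order asked, and still so for the second after the job is handed in, with the robot touching nothing.
It also fails if it takes over 67 s, if anything falls off the work surface, if the arm or the gripper's body presses on something with over 40 N, if the wrist force passes 120 N, or if a joint passes its speed limit or range.

## Robot

A 6-joint arm with a two-finger parallel gripper is mounted at the origin on the work surface. World frame = base frame: x ahead of the robot, y to its left, z up, the work surface at z = 0. Lengths are in m, angles in degrees, forces in N, time in s.
With the tool pointing down it reaches from about 0.325 to 0.875 m from the base axis. Payload 4.4 kg.
Tool frame: the origin (TCP) lies at the very end of the fingers, on their centre line; the grasp point (between the pads) lies 19 mm behind it; z points along the fingers, y is the line along which they close (so a half turn about z gives the same grasp; the last joint's range is limited). The gripper opens to 85 mm and grips with 20 to 120 N. Pads are 22 mm wide; open, the fingers measure 114 mm over their backs; the gripper's body (76 mm by 85 mm) begins 54 mm behind the grasp point. The pads swing forward as they close: fully open they stand 13 mm farther back than shut.
Start: joints at [65.403, 11.837, 88.321, -0, 79.842, -8.623], TCP at [0.158, 0.553, 0.231] pointing down, gripper open.
Joint ranges: [-156.59, 156.59], [-49.26, 127.26], [12.9, 141.05], [-63.56, 243.56], [4.71, 150.69], [-161.64, 161.64]. Speed limits (degrees/s): [159.86, 159.86, 180, 180, 180, 180].

## Interface

Orientations are given as a 3x3 rotation matrix whose columns are the frame's x, y, z axes.
In Python, from cell import r gives the robot as it stands. The module is installed in compiled form; this text tells all that it offers.
- The arm moves only by the shell command python3 -m jog 'ROWS' [FORCE]. ROWS is JSON, a list of rows, each an object with "turn": the turn, a rotation vector about the tool's x, y, z as a fraction of full scale, a list of three; "xyz": the shift along the tool's x, y, z as a fraction of full scale, a list of three; "grip": the closure, from 0 (fully open) to 1 (shut). In form: [{"turn": [rx, ry, rz], "xyz": [dx, dy, dz], "grip": grip}, ...]. A call has 1 to 8 rows; each row shifts and turns the commanded pose from where the row before left it, along the tool's axes as they then stand; what a row does not reach is not made up. Full scale, the value 1, is 5 cm for a shift and 360 degrees for a turn. A row lasts 1/10 s, in which the tool goes at most 50 mm and 8.59 degrees, less where a joint would pass 70% of its speed; a pose out of reach is approached as far as the arm can. A call with a number of a shift or a turn outside -1 to 1 is refused whole. A call with a gripper value outside its range is refused whole. The fingers move at their own pace and stop on an object; FORCE is the grip in N (left out, the last holds). Time passes only in rows, so rows that do not move let the fingers close. It gives the time, the measured TCP pose, the force, the opening and the grip force at its end, in the units of the state.
- r.get_state(): the state, without advancing time (a new reading comes with each control period).
- r.snapshot(name): name is "scene" or "top" or "wrist"; returns (picture, depth): 400x640x3 uint8, blue, green, red; 400x640 float32, m along the optical axis (not along the pixel's ray), 0 where there is no reading.
- r.calibration(name): a dict with "fov_y" (degrees; the focal length in pixels is half the picture's height over the tangent of half this angle, whatever the lens; pixels are square), "cx", "cy" (the principal point, pixels), "extrinsics" (4x4, takes a point from world to camera coordinates); the wrist camera has in their place "mount" (4x4, takes a point from camera to tool coordinates, whose origin is the TCP and whose axes are the flange's). Camera axes: x right, y down, z forward; pixel columns grow to the right and rows downward; lengths in m; the calibration is good to about 2 mm. A picture is of the moment at which its call begins: read the wrist's pose just before it. calibration takes no time and is no camera call.
- r.hand_in(): hands the job in; it is judged then, once.
The state is a dict: "clock": time; "qpos": joint angles; "joint_vel": joint speeds; "effort": joint torques, N m; "tcp_pos": TCP position; "tcp_rot": TCP orientation; "ft_force": force on the tool from outside, world axes, zero at the start; "moment": the same for the moment, N m; "gripper_width": finger opening in m; "grip_force": force on a finger pad.
Only numpy, scipy, OpenCV 4.12 (cv2) and the standard library are available. Lean on these libraries where they do the work, as an engineer would, in place of code of your own. Each camera call takes 0.05 s, during which the arm holds its last target. There are 200 camera calls.

## Working session

There is one attempt and no reset: what is moved stays moved. The work goes in short steps, Python scripts to look and compute and a shell command to move; the robot and the scene stay as the last step left them, time stands still between calls to the robot, and variables do not carry over. Pictures are saved under pics/ and viewed, at most 10 in all, crops included, and the job is handed in when it is done.

```bash
mkdir -p pics
python3 - <<'E'
from cell import r
import cv2,numpy as np
s=r.get_state();print(s)
for n in("scene","top"):
    p,d=r.snapshot(n);cv2.imwrite(f"pics/{n}0.png",p);np.savez(f"{n}0.npz",p=p,d=d)
    print(n,r.calibration(n))
print(r.calibration("wrist"))
E
```

```text
{'clock': 0.0, 'qpos': array([ 6.54034204e+01,  1.18858908e+01,  8.84074029e+01,  1.02564131e-03,
        7.98405292e+01, -8.62448696e+00]), 'joint_vel': array([-0.04722595, -0.01289741, -0.00529797, -0.04326677,  0.11713968,
       -0.0728865 ]), 'effort': array([-6.72976676e-04, -3.83030891e+01, -2.91585499e+01, -4.91297124e-04,
        1.07644251e-02, -1.14111899e-05]), 'tcp_pos': array([0.15791683, 0.55208682, 0.23008794]), 'tcp_rot': array([[-9.61394782e-01,  2.75171032e-01, -9.88180507e-04],
       [ 2.75172560e-01,  9.61392523e-01, -2.11638083e-03],
       [ 3.67662655e-04, -2.30659764e-03, -9.99997272e-01]]), 'ft_force': array([-0.60293841, -0.4155939 , -0.50363011]), 'moment': array([ 0.04143425,  0.02357245, -0.01253369]), 'grip_force': 0.0, 'gripper_width': 0.0857014080860543}
scene {'fov_y': 52.72653923737146, 'cx': 318.0192183037896, 'cy': 193.39370717362587, 'extrinsics': array([[ 0.87232543,  0.48855816, -0.01895417, -0.45640994],
       [ 0.36540332, -0.67720826, -0.63864652, -0.11710165],
       [-0.32485189,  0.55018169, -0.76926677,  1.05632319],
       [ 0.        ,  0.        ,  0.        ,  1.        ]])}
top {'fov_y': 46.38505117559184, 'cx': 318.3568432541501, 'cy': 198.8378036809524, 'extrinsics': array([[-0.0155628 , -0.99987015, -0.00418052,  0.05033591],
       [-0.99457733,  0.01591013, -0.10277553,  0.51854125],
       [ 0.10282869,  0.00255837, -0.99469579,  1.19005562],
       [ 0.        ,  0.        ,  0.        ,  1.        ]])}
{'fov_y': 66.49134592412021, 'cx': 319.30192019287375, 'cy': 201.1201107928275, 'mount': array([[ 5.24729747e-04, -9.56440695e-01, -2.91926228e-01,
         7.42688920e-02],
       [ 9.99999836e-01,  4.34971114e-04,  3.72373485e-04,
         5.66311396e-04],
       [-2.29173678e-04, -2.91926375e-01,  9.56440766e-01,
        -1.43208404e-01],
       [ 0.00000000e+00,  0.00000000e+00,  0.00000000e+00,
         1.00000000e+00]])}
```

View pics/top0.png

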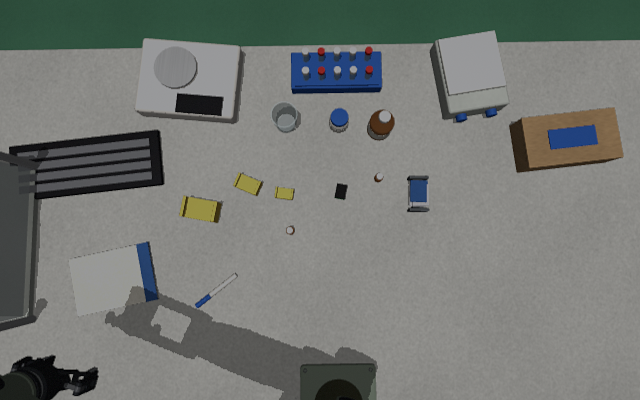

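View pics/scene0.png

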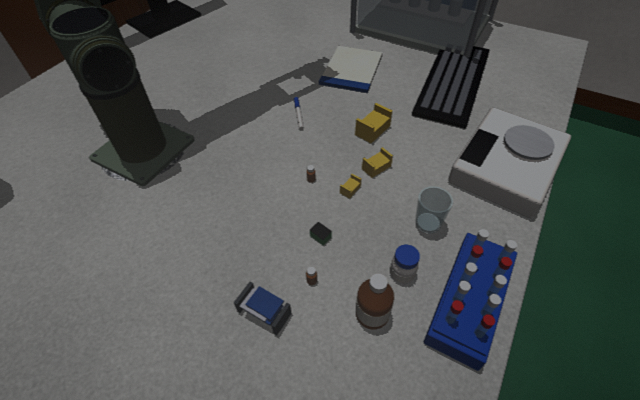

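Top view: carrier candidates are large (200,208), middle (249,184) and small (285,193). I take the middle one. The stack in the cradle is at (418,193), the block at (341,191), and the vials at (379,177) and (290,230).

```bash
cat > h.py <<'E'
from cell import r
import cv2,numpy as np
def cal(n,s=None):
    c=r.calibration(n); f=200/np.tan(np.radians(c["fov_y"]/2))
    if n=="wrist":
        T=np.eye(4);T[:3,:3]=s["tcp_rot"];T[:3,3]=s["tcp_pos"];M=T@c["mount"]
    else: M=np.linalg.inv(c["extrinsics"])
    return f,c["cx"],c["cy"],M
def ray(C,uv,z):
    f,cx,cy,M=C; d=M[:3,:3]@np.array([(uv[0]-cx)/f,(uv[1]-cy)/f,1.]); o=M[:3,3]
    return o+d*(z-o[2])/d[2]
def cloud(C,D):
    f,cx,cy,M=C; v,u=np.mgrid[:400,:640]
    P=np.stack([(u-cx)/f*D,(v-cy)/f*D,D],-1)
    return P@M[:3,:3].T+M[:3,3]
def rect(C,mask,z):
    "mask -> world centre, size, yaw of the long side (points cast to height z)"
    k=max(cv2.findContours(mask.astype(np.uint8),cv2.RETR_EXTERNAL,cv2.CHAIN_APPROX_NONE)[0],key=cv2.contourArea)
    P=np.array([ray(C,p[0],z)[:2] for p in k],np.float32)
    return wrect(P)
def wrect(P):
    (c,(w,h),a)=cv2.minAreaRect(np.asarray(P,np.float32)*1000)
    if h>w: w,h,a=h,w,a+90
    return np.round(np.array(c)/1000,4),round(w,1),round(h,1),round((a+90)%180-90,1)
def go(tgt,yaw=None):
    "shift (in units of 5 cm) and turn about z (fraction) from the present pose to tgt with tool y along world yaw"
    s=r.get_state();R=s["tcp_rot"]
    d=R.T@(np.array(tgt)-s["tcp_pos"])/.05
    t=0
    y=np.degrees(np.arctan2(R[1,1],R[0,1]))
    if yaw is not None: t=(yaw-y+90)%180-90
    print("tool yaw",y.round(2),"shift",d.round(3),"turn",(-t/360).round(4),"deg",round(t,1),"tilt",R[:2,2].round(4),"q6",s["qpos"][5].round(1),"t",s["clock"])
E
python3 - <<'E'
from h import *
C=cal("top");z=np.load("top0.npz");p=z["p"];hsv=cv2.cvtColor(p,cv2.COLOR_BGR2HSV)
y=(hsv[...,0]>20)&(hsv[...,0]<35)&(hsv[...,1]>120)
for b,n in (((180,190,225,228),"large"),((232,170,265,196),"mid"),((272,183,298,203),"small")):
    m=np.zeros_like(y);m[b[1]:b[3],b[0]:b[2]]=y[b[1]:b[3],b[0]:b[2]]
    print(n,rect(C,m,.034))
bl=(hsv[...,0]>100)&(hsv[...,0]<125)&(hsv[...,1]>100)
m=np.zeros_like(y);m[170:215,405:432]=bl[170:215,405:432];print("c4",rect(C,m,.044))
m=np.zeros_like(y);m[178:204,330:352]=(p.max(2)<60)[178:204,330:352];print("block",rect(C,m,.024))
for n,u in(("vialA",(379,177)),("vialB",(290,230))):print(n,ray(C,u,.042))
go((0,0,0))
a=cv2.resize(p[165:235,170:440],None,fx=2.9,fy=2.9,interpolation=cv2.INTER_CUBIC);cv2.imwrite("pics/crop.png",a)
E
```

```text
large (array([0.4976, 0.3488]), 101.2, 53.0, 79.1)
mid (array([0.5606, 0.2262]), 67.9, 37.3, 66.5)
small (array([0.5347, 0.132 ]), 46.8, 27.4, 82.3)
c4 (array([ 0.535 , -0.2158]), 55.2, 43.8, -2.0)
block (array([ 0.5391, -0.0158]), 38.3, 26.7, -12.3)
vialA [ 0.57194382 -0.11553244  0.042     ]
vialB [0.43876044 0.11586012 0.042     ]Traceback (most recent call last):
  File "<stdin>", line 11, in <module>
  File "h.py", line 32, in go
    print("tool yaw",y.round(2),"shift",d.round(3),"turn",(-t/360).round(4),"deg",round(t,1),"tilt",R[:2,2].round(4),"q6",s["qpos"][5].round(1),"t",s["clock"])
                                                          ^^^^^^^^^^^^^^
AttributeError: 'float' object has no attribute 'round'
```

```bash
sed -i 's/(-t\/360).round(4)/round(-t\/360,4)/' h.py
python3 - <<'E'
from h import *
p=np.load("top0.npz")["p"]
a=cv2.resize(p[165:235,170:440],None,fx=2.9,fy=2.9,interpolation=cv2.INTER_CUBIC);cv2.imwrite("pics/crop.png",a)
go((.545,.226,.23),66.5)
E
```

```text
tool yaw 74.02 shift [-9.238 -4.14   0.01 ] turn 0.0209 deg -7.5 tilt [-0.0009 -0.0019] q6 -8.6 t 0.1
```

View pics/crop.png

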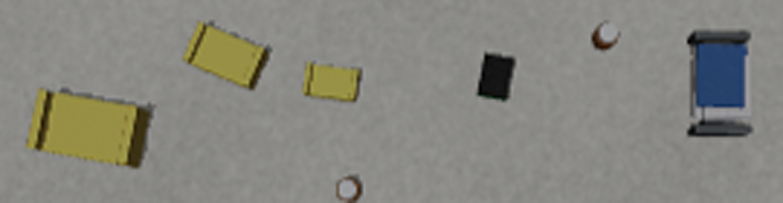

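The crop shows the middle carrier at (227,55), between the large (88,125) and small (332,82) ones. The rubber-topped block is at (496,77) and the cradle stack at (720,75), so the choice stands.

```bash
python3 -m jog '[{"turn":[0,0,0],"xyz":[-0.66,-0.296,0],"grip":0},{"turn":[0,0,0],"xyz":[-0.66,-0.296,0],"grip":0},{"turn":[0,0,0],"xyz":[-0.66,-0.296,0],"grip":0},{"turn":[0,0,0],"xyz":[-0.66,-0.296,0],"grip":0},{"turn":[0,0,0],"xyz":[-0.66,-0.296,0],"grip":0},{"turn":[0,0,0],"xyz":[-0.66,-0.296,0],"grip":0},{"turn":[0,0,0],"xyz":[-0.66,-0.296,0],"grip":0}]'
python3 -m jog '[{"turn":[0,0,0],"xyz":[-0.66,-0.296,0],"grip":0},{"turn":[0,0,0],"xyz":[-0.66,-0.296,0],"grip":0},{"turn":[0,0,0],"xyz":[-0.66,-0.296,0],"grip":0},{"turn":[0,0,0],"xyz":[-0.66,-0.296,0],"grip":0},{"turn":[0,0,0],"xyz":[-0.66,-0.296,0],"grip":0},{"turn":[0,0,0],"xyz":[-0.66,-0.296,0],"grip":0},{"turn":[0,0,0.0209],"xyz":[-0.66,-0.296,0],"grip":0},{"turn":[0,0,0],"xyz":[0,0,0],"grip":0}]'
python3 - <<'E'
from h import *
s=r.get_state();p,d=r.snapshot("wrist");np.savez("w_car.npz",p=p,d=d,R=s["tcp_rot"],t=s["tcp_pos"])
cv2.imwrite("pics/wcar.png",p);print(s["tcp_pos"],s["joint_vel"].round(2))
go((.545,.226,.23),66.5);go((.525,-.016,.23),77.7)
C=cal("wrist",s);hsv=cv2.cvtColor(p,cv2.COLOR_BGR2HSV)
y=(hsv[...,0]>20)&(hsv[...,0]<35)&(hsv[...,1]>120)
P=cloud(C,d);m=y&(d>0)
for lo,hi in((.031,.05),(.018,.03)):
    k=m&(P[...,2]>lo)&(P[...,2]<hi)
    n,L,st,_=cv2.connectedComponentsWithStats(k.astype(np.uint8))
    for i in range(1,n):
        if st[i,4]>80: q=P[L==i];print(lo,st[i],q.mean(0).round(4),np.median(q[:,2]).round(4),wrect(q[:,:2]))
E
```

```text
clock: 0.8
tcp_pos: [0.3525, 0.3883, 0.2308]
tcp_rot: [[-0.961, 0.275, -0.001], [0.275, 0.961, -0.001], [0.001, -0.001, -1.0]]
ft_force: [-0.2, 0.7, -0.1]
gripper_width: 0.0855
grip_force: 0.0
clock: 1.6
tcp_pos: [0.5482, 0.2232, 0.2306]
tcp_rot: [[-0.915, 0.405, 0.001], [0.405, 0.915, -0.002], [-0.001, -0.001, -1.0]]
ft_force: [-0.6, 0.7, -0.4]
gripper_width: 0.0852
grip_force: 0.0
[0.5481568  0.22316728 0.2305797 ] [ 3.2  -1.54  2.34  3.    1.66 -2.6 ]
tool yaw 66.34 shift [0.035 0.012 0.009] turn -0.0005 deg 0.2 tilt [-0.0013 -0.0003] q6 -52.4 t 1.65
tool yaw 66.34 shift [-1.541 -4.582  0.011] turn -0.0316 deg 11.4 tilt [-0.0013 -0.0003] q6 -52.4 t 1.65
0.031 [ 375   46   80   71 3928] [0.4971 0.3549 0.035 ] 0.0344 (array([0.4973, 0.3521]), 70.7, 52.7, 79.0)
0.031 [363  66  12  53 155] [0.4868 0.3062 0.0406] 0.0403 (array([0.4877, 0.3059]), 51.1, 0.7, -11.2)
0.031 [300 169   6  33 190] [0.5491 0.2025 0.038 ] 0.0385 (array([0.55 , 0.202]), 36.5, 5.8, -24.8)
0.031 [350 169   7  33 188] [0.572  0.255  0.0381] 0.0384 (array([0.5731, 0.2549]), 36.6, 6.1, -24.0)
0.018 [362  69  10  50  82] [0.4869 0.3062 0.0244] 0.0243 (array([0.4879, 0.306 ]), 51.2, 0.5, -11.1)
0.018 [ 301  167   55   32 1444] [0.561  0.229  0.0246] 0.0247 (array([0.5617, 0.2284]), 62.7, 37.3, 65.8)
0.018 [224 180  46  32 724] [0.5365 0.1331 0.0215] 0.0191 (array([0.5371, 0.1337]), 47.2, 27.4, 81.6)
```

View pics/wcar.png

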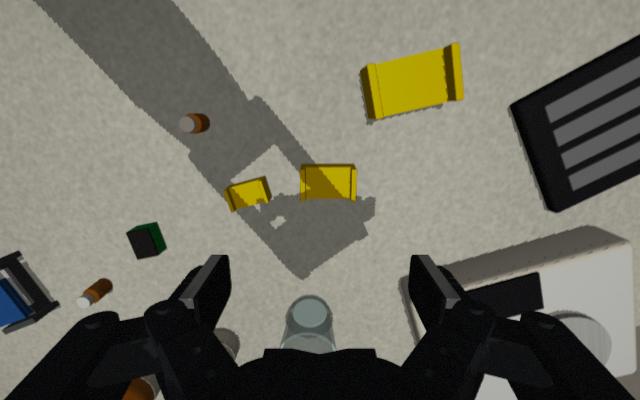

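Wrist view: the middle carrier is at (328,182), the block at (146,240) and the cradle at (30,290). The carrier centre is about (0.5615, 0.2284) with its x axis at −24°. Next, go above the cradle.

```bash
python3 -m jog '[{"turn":[0,0,0],"xyz":[-0.22,-0.59,0.04],"grip":0},{"turn":[0,0,0],"xyz":[-0.22,-0.59,0.04],"grip":0},{"turn":[0,0,0],"xyz":[-0.22,-0.59,0.04],"grip":0},{"turn":[0,0,0],"xyz":[-0.22,-0.59,0.04],"grip":0},{"turn":[0,0,0],"xyz":[-0.22,-0.59,0.04],"grip":0},{"turn":[0,0,0],"xyz":[-0.22,-0.59,0.04],"grip":0},{"turn":[0,0,0],"xyz":[-0.22,-0.59,0.04],"grip":0},{"turn":[0,0,0],"xyz":[-0.22,-0.59,0.04],"grip":0}]' | head -2
python3 -m jog '[{"turn":[0,0,0],"xyz":[-0.22,-0.59,0.04],"grip":0},{"turn":[0,0,0],"xyz":[-0.22,-0.59,0.04],"grip":0},{"turn":[0,0,0],"xyz":[-0.22,-0.59,0.04],"grip":0},{"turn":[0,0,0],"xyz":[-0.22,-0.59,0.04],"grip":0},{"turn":[0,0,0],"xyz":[-0.22,-0.59,0.04],"grip":0},{"turn":[0,0,0],"xyz":[-0.22,-0.59,0.04],"grip":0}]'|head -2
python3 -m jog '[{"turn":[0,0,-0.02],"xyz":[0,0,0],"grip":0},{"turn":[0,0,-0.02],"xyz":[0,0,0],"grip":0},{"turn":[0,0,-0.02],"xyz":[0,0,0],"grip":0},{"turn":[0,0,0],"xyz":[0,0,0],"grip":0}]'
cat > look.py <<'E'
from h import *
import sys
def wl(name):
    s=r.get_state();p,d=r.snapshot("wrist");cv2.imwrite(f"pics/{name}.png",p)
    return s,p,d,cloud(cal("wrist",s),d)
def comps(k,P,amin=60):
    n,L,st,_=cv2.connectedComponentsWithStats(k.astype(np.uint8))
    for i in range(1,n):
        if st[i,4]>amin: q=P[L==i];print(st[i],"medz",np.median(q[:,2]).round(4),wrect(q[:,:2]))
E
python3 - <<'E'
from look import *
s,p,d,P=wl("wcr");print(s["tcp_pos"])
X,Y,Z=P[...,0],P[...,1],P[...,2]
near=(abs(X-.535)<.07)&(abs(Y+.216)<.05)
print("top coupon");comps(near&(abs(Z-.044)<.0025)&(d>0),P)
print("walls");comps(near&(abs(Z-.040)<.0018)&(p.max(2)<90),P,20)
print("block");comps((abs(X-.539)<.04)&(abs(Y+.016)<.04)&(abs(Z-.024)<.004),P)
go((.535,-.216,.15),88)
E
```

```text
clock: 2.45
tcp_pos: [0.5309, -0.0248, 0.2149]
clock: 3.05
tcp_pos: [0.5215, -0.2132, 0.2029]
clock: 3.45
tcp_pos: [0.5216, -0.2123, 0.2029]
tcp_rot: [[-1.0, 0.031, -0.001], [0.031, 1.0, 0.001], [0.001, 0.001, -1.0]]
ft_force: [-0.6, -0.3, -0.6]
gripper_width: 0.0854
grip_force: 0.0
[ 0.52162079 -0.21230428  0.20287555]
top coupon
[ 296  169   43   54 2151] medz 0.0447 (array([ 0.5344, -0.2147]), 56.5, 43.1, -2.7)
walls
[289 146  50   9 381] medz 0.0406 (array([ 0.4869, -0.2164]), 49.2, 8.2, 89.7)
[296 189   1  22  22] medz 0.0398 (array([ 0.5384, -0.2365]), 22.8, 0.2, -2.9)
[292 224  46   8 307] medz 0.0406 (array([ 0.5706, -0.2183]), 48.6, 8.0, 88.3)
block
[479 172  39  38 954] medz 0.0247 (array([ 0.5399, -0.0163]), 38.2, 30.0, -11.4)
tool yaw 88.06 shift [-0.269 -0.064  1.059] turn 0.0002 deg -0.1 tilt [-0.0007  0.0009] q6 -119.0 t 3.5
```

View pics/wcr.png

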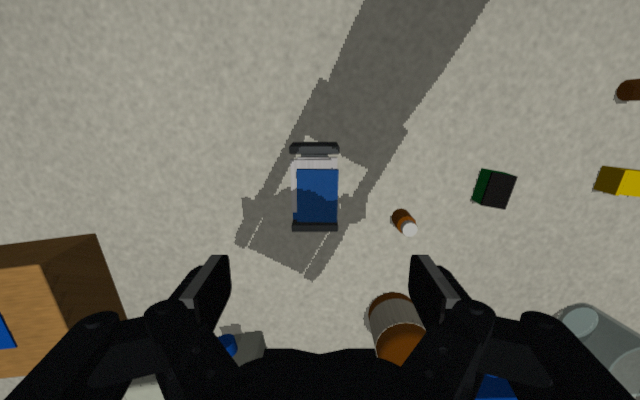

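Wrist view: top blue coupon at (317,195), cradle walls at (314,150) and (315,228), block top at (497,190). The cradle centre is about (0.529, −0.217) at −1.3°. Descend and square across the short side.

```bash
python3 -m jog '[{"turn":[0,0,-0.0018],"xyz":[-0.085,-0.045,0.5],"grip":0},{"turn":[0,0,0],"xyz":[-0.085,-0.045,0.5],"grip":0},{"turn":[0,0,0],"xyz":[0,0,0.6],"grip":0},{"turn":[0,0,0],"xyz":[0,0,0.6],"grip":0},{"turn":[0,0,0],"xyz":[0,0,0.6],"grip":0},{"turn":[0,0,0],"xyz":[0,0,0.3],"grip":0},{"turn":[0,0,0],"xyz":[0,0,0],"grip":0}]'
python3 -c "
from h import *
go((.530,-.217,.010),88.7)"
```

```text
clock: 4.2
tcp_pos: [0.5283, -0.2167, 0.0457]
tcp_rot: [[-1.0, 0.022, -0.005], [0.022, 1.0, 0.003], [0.005, 0.003, -1.0]]
ft_force: [-0.3, -0.4, -0.3]
gripper_width: 0.0854
grip_force: 0.0
tool yaw 88.72 shift [-0.038 -0.008  0.713] turn 0.0001 deg -0.0 tilt [-0.0051  0.0032] q6 -119.7 t 4.2
```

```bash
python3 -m jog '[{"turn":[0,0,0],"xyz":[-0.03,-0.01,0.25],"grip":0},{"turn":[0,0,0],"xyz":[0,0,0.25],"grip":0},{"turn":[0,0,0],"xyz":[0,0,0.2],"grip":0},{"turn":[0,0,0],"xyz":[0,0,0],"grip":0},{"turn":[0,0,0],"xyz":[0,0,0],"grip":0.3},{"turn":[0,0,0],"xyz":[0,0,0],"grip":0.4}]' 20
python3 -m jog '[{"turn":[0,0,0],"xyz":[0,0,0],"grip":0.45},{"turn":[0,0,0],"xyz":[0,0,0],"grip":0.5},{"turn":[0,0,0],"xyz":[0,0,0],"grip":0.55},{"turn":[0,0,0],"xyz":[0,0,0],"grip":0.7},{"turn":[0,0,0],"xyz":[0,0,0],"grip":1},{"turn":[0,0,0],"xyz":[0,0,0],"grip":1},{"turn":[0,0,0],"xyz":[0,0,0],"grip":1},{"turn":[0,0,0],"xyz":[0,0,0],"grip":1}]' 20
```

```text
clock: 4.8
tcp_pos: [0.5323, -0.2193, 0.0138]
tcp_rot: [[-1.0, 0.022, 0.001], [0.022, 1.0, -0.001], [-0.001, -0.001, -1.0]]
ft_force: [-0.6, 0.2, 0.9]
gripper_width: 0.0587
grip_force: 0.0
clock: 5.6
tcp_pos: [0.5324, -0.2188, 0.0142]
tcp_rot: [[-1.0, 0.022, 0.001], [0.022, 1.0, 0.0], [-0.001, 0.0, -1.0]]
ft_force: [-0.6, 2.9, 5.4]
gripper_width: 0.0418
grip_force: 21.4
```

```bash
python3 -m jog '[{"turn":[0,0,0],"xyz":[0,0,0],"grip":0.4},{"turn":[0,0,0],"xyz":[0,0,0.05],"grip":0.4},{"turn":[0,0,0],"xyz":[0,0,0],"grip":0.4},{"turn":[0,0,0],"xyz":[0,0,0],"grip":0.7},{"turn":[0,0,0],"xyz":[0,0,0],"grip":1},{"turn":[0,0,0],"xyz":[0,0,0],"grip":1},{"turn":[0,0,0],"xyz":[0,0,0],"grip":0.4},{"turn":[0,0,0],"xyz":[0,0,0],"grip":0.4}]' 20
python3 -m jog '[{"turn":[0,0,0],"xyz":[0,0,0],"grip":0.6},{"turn":[0,0,0],"xyz":[0,0,0],"grip":0.8},{"turn":[0,0,0],"xyz":[0,0,0],"grip":1},{"turn":[0,0,0],"xyz":[0,0,0],"grip":1},{"turn":[0,0,0],"xyz":[0,0,0],"grip":1},{"turn":[0,0,0],"xyz":[0,0,0],"grip":1}]' 60
python3 -m jog '[{"turn":[0,0,0],"xyz":[0,0,-0.1],"grip":1},{"turn":[0,0,0],"xyz":[0,0,-0.15],"grip":1},{"turn":[0,0,0],"xyz":[0,0,-0.15],"grip":1},{"turn":[0,0,0],"xyz":[0,0,-0.2],"grip":1},{"turn":[0,0,0],"xyz":[0,0,-0.2],"grip":1},{"turn":[0,0,0],"xyz":[0,0,-0.2],"grip":1},{"turn":[0,0,0],"xyz":[0,0,-0.2],"grip":1},{"turn":[0,0,0],"xyz":[0,0,0],"grip":1}]' 60
python3 - <<'E'
from look import *
s,p,d,P=wl("lift");cv2.imwrite("pics/liftc.png",cv2.resize(p[150:330,200:440],None,fx=3,fy=3))
X,Y,Z=P[...,0],P[...,1],P[...,2]
print(s["tcp_pos"],s["ft_force"])
near=(abs(X-.535)<.07)&(abs(Y+.216)<.04)
comps(near&(abs(Z-s["tcp_pos"][2]-.032)<.006)&(d>0),P)
go((.54,-.0163,.10),78.6)
E
```

```text
clock: 6.4
tcp_pos: [0.532, -0.2191, 0.0109]
tcp_rot: [[-1.0, 0.022, 0.0], [0.022, 1.0, -0.0], [-0.0, -0.0, -1.0]]
ft_force: [0.1, 0.8, 0.9]
gripper_width: 0.0511
grip_force: 0.0
clock: 7.0
tcp_pos: [0.5322, -0.2192, 0.0112]
tcp_rot: [[-1.0, 0.022, 0.001], [0.022, 1.0, -0.0], [-0.001, -0.0, -1.0]]
ft_force: [0.8, 0.6, 3.8]
gripper_width: 0.0416
grip_force: 61.3
clock: 7.8
tcp_pos: [0.5333, -0.2198, 0.0731]
tcp_rot: [[-1.0, 0.022, 0.004], [0.022, 1.0, -0.002], [-0.004, -0.002, -1.0]]
ft_force: [0.5, -0.1, -1.2]
gripper_width: 0.0416
grip_force: 60.8
[ 0.533308   -0.21983085  0.0731362 ] [ 0.47509435 -0.13466634 -1.23316178]
[  236   208   168   146 15117] medz 0.1064 (array([ 0.5308, -0.2191]), 68.4, 66.4, 88.9)
tool yaw 88.75 shift [-0.06   4.065 -0.563] turn 0.0282 deg -10.1 tilt [ 0.0022 -0.0013] q6 -119.7 t 7.85
```

View pics/liftc.png

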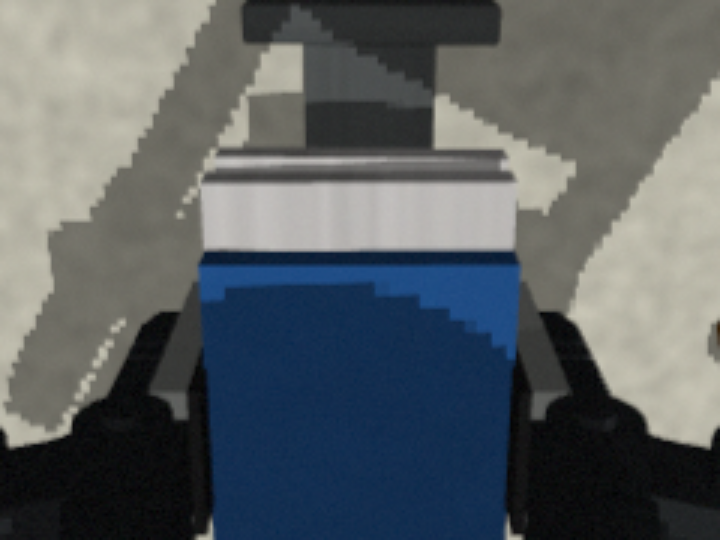

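The crop shows the stack lifted: the top blue plate spans columns 205–515, the bare plate sticks out lengthwise (to row 175), and the rail below is empty. Next, over to the block.

```bash
python3 -m jog '[{"turn":[0,0,0],"xyz":[0,0.2,-0.35],"grip":1},{"turn":[0,0,0],"xyz":[0,0.4,-0.22],"grip":1},{"turn":[0,0,0],"xyz":[-0.01,0.55,0],"grip":1},{"turn":[0,0,0],"xyz":[-0.01,0.6,0],"grip":1},{"turn":[0,0,0],"xyz":[-0.01,0.6,0],"grip":1},{"turn":[0,0,0],"xyz":[-0.01,0.6,0],"grip":1},{"turn":[0,0,0],"xyz":[-0.01,0.5,0],"grip":1},{"turn":[0,0,0],"xyz":[-0.01,0.4,0],"grip":1}]' 60
python3 -m jog '[{"turn":[0,0,0],"xyz":[0,0.2,0],"grip":1},{"turn":[0,0,0.014],"xyz":[0,0,0],"grip":1},{"turn":[0,0,0.014],"xyz":[0,0,0],"grip":1},{"turn":[0,0,0],"xyz":[0,0,0],"grip":1},{"turn":[0,0,0],"xyz":[0,0,0],"grip":1}]' 60
python3 - <<'E'
from look import *
s,p,d,P=wl("ab");X,Y,Z=P[...,0],P[...,1],P[...,2]
print(s["tcp_pos"])
comps((abs(X-.539)<.04)&(abs(Y+.016)<.04)&(abs(Z-.024)<.004),P)
near=(abs(X-.54)<.06)&(abs(Y+.016)<.05)
b=near&(p[...,0]>p[...,2].astype(int)*1.8)&(Z>.08);comps(b,P)
cv2.imwrite("pics/abc.png",cv2.resize(p[120:330,200:440],None,fx=2.5,fy=2.5))
go((.54,-.0163,.013),78.6)
E
```

```text
clock: 8.65
tcp_pos: [0.5382, -0.0249, 0.0986]
tcp_rot: [[-1.0, 0.021, -0.002], [0.021, 1.0, 0.001], [0.002, 0.001, -1.0]]
ft_force: [0.3, 0.8, -1.4]
gripper_width: 0.0414
grip_force: 61.0
clock: 9.15
tcp_pos: [0.539, -0.017, 0.099]
tcp_rot: [[-0.981, 0.195, -0.001], [0.195, 0.981, -0.0], [0.001, -0.0, -1.0]]
ft_force: [-0.1, 0.7, -0.9]
gripper_width: 0.0414
grip_force: 61.0
[ 0.53904569 -0.01695191  0.09902628]
[302 186  38  14 498] medz 0.0245 (array([ 0.5258, -0.0128]), 27.5, 9.4, 78.3)
[  266   234   107   123 11787] medz 0.1325 (array([ 0.5408, -0.0191]), 56.8, 47.0, -11.5)
tool yaw 78.73 shift [-0.016  0.017  1.722] turn 0.0004 deg -0.1 tilt [-0.0004 -0.0001] q6 -89.7 t 9.2
```

View pics/abc.png

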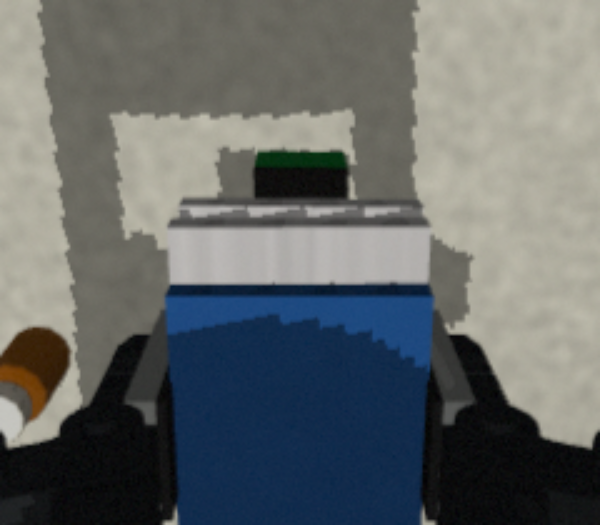

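The crop shows the stack held over the block, with the block's near end at (300,175) and centred under the stack. Lower it.

```bash
python3 -m jog '[{"turn":[0,0,0],"xyz":[-0.02,0.02,0.4],"grip":1},{"turn":[0,0,0],"xyz":[-0.03,0,0.4],"grip":1},{"turn":[0,0,0],"xyz":[0,0,0.4],"grip":1},{"turn":[0,0,0],"xyz":[0,0,0.26],"grip":1},{"turn":[0,0,0],"xyz":[0,0,0.14],"grip":1},{"turn":[0,0,0],"xyz":[0,0,0.07],"grip":1},{"turn":[0,0,0],"xyz":[0,0,0],"grip":1},{"turn":[0,0,0],"xyz":[0,0,0],"grip":1}]' 60
python3 -m jog '[{"turn":[0,0,0],"xyz":[0,0,0.02],"grip":1},{"turn":[0,0,0],"xyz":[0,0,0.02],"grip":1},{"turn":[0,0,0],"xyz":[0,0,0.0],"grip":1},{"turn":[0,0,0],"xyz":[0,0,0],"grip":1}]' 60
```

```text
clock: 10.0
tcp_pos: [0.5427, -0.0162, 0.0166]
tcp_rot: [[-0.981, 0.196, 0.002], [0.196, 0.981, -0.0], [-0.002, -0.0, -1.0]]
ft_force: [0.1, 0.3, -0.9]
gripper_width: 0.0414
grip_force: 61.0
clock: 10.4
tcp_pos: [0.542, -0.0161, 0.0139]
tcp_rot: [[-0.981, 0.196, 0.0], [0.196, 0.981, -0.0], [-0.0, -0.0, -1.0]]
ft_force: [0.6, 0.2, -1.9]
gripper_width: 0.041
grip_force: 61.0
```

```bash
python3 -m jog '[{"turn":[0,0,0],"xyz":[0,0,0.03],"grip":1},{"turn":[0,0,0],"xyz":[0,0,0],"grip":1},{"turn":[0,0,0],"xyz":[0,0,0],"grip":1}]' 60
python3 -m jog '[{"turn":[0,0,0],"xyz":[0,0,0.015],"grip":1},{"turn":[0,0,0],"xyz":[0,0,0],"grip":1},{"turn":[0,0,0],"xyz":[0,0,0],"grip":1}]' 60
```

```text
clock: 10.7
tcp_pos: [0.5418, -0.0161, 0.0122]
tcp_rot: [[-0.981, 0.196, -0.0], [0.196, 0.981, 0.0], [0.0, -0.0, -1.0]]
ft_force: [-0.2, -0.7, -1.3]
gripper_width: 0.0412
grip_force: 61.0
clock: 11.0
tcp_pos: [0.5418, -0.0161, 0.0115]
tcp_rot: [[-0.981, 0.196, -0.0], [0.196, 0.981, 0.0], [0.0, -0.0, -1.0]]
ft_force: [1.1, -0.3, -1.2]
gripper_width: 0.0415
grip_force: 61.0
```

```bash
python3 -m jog '[{"turn":[0,0,0],"xyz":[0,0,0.015],"grip":1},{"turn":[0,0,0],"xyz":[0,0,0],"grip":1},{"turn":[0,0,0],"xyz":[0,0,0],"grip":1}]' 60
python3 -m jog '[{"turn":[0,0,0],"xyz":[0,0,0.015],"grip":1},{"turn":[0,0,0],"xyz":[0,0,0],"grip":1},{"turn":[0,0,0],"xyz":[0,0,0],"grip":1}]' 60
```

```text
clock: 11.3
tcp_pos: [0.542, -0.0161, 0.0112]
tcp_rot: [[-0.981, 0.196, 0.0], [0.196, 0.981, -0.0], [-0.0, -0.0, -1.0]]
ft_force: [-1.3, -0.3, 2.5]
gripper_width: 0.0408
grip_force: 61.6
clock: 11.6
tcp_pos: [0.542, -0.0161, 0.0111]
tcp_rot: [[-0.981, 0.196, -0.0], [0.196, 0.981, -0.0], [0.0, -0.0, -1.0]]
ft_force: [-4.3, -0.1, 8.2]
gripper_width: 0.0414
grip_force: 62.3
```

```bash
python3 -m jog '[{"turn":[0,0,0],"xyz":[0,0,0],"grip":0.48},{"turn":[0,0,0],"xyz":[0,0,0],"grip":0.3},{"turn":[0,0,0],"xyz":[0,0,0],"grip":0},{"turn":[0,0,0],"xyz":[0,0,-0.2],"grip":0},{"turn":[0,0,0],"xyz":[0,0,-0.5],"grip":0},{"turn":[0,0,0],"xyz":[0,0,-0.5],"grip":0},{"turn":[0,0,0.02],"xyz":[0,0,-0.2],"grip":0},{"turn":[0,0,0.02],"xyz":[0,0,0],"grip":0}]' 20
python3 -m jog '[{"turn":[0,0,0.021],"xyz":[0,0,0],"grip":0},{"turn":[0,0,0.021],"xyz":[0,0,0],"grip":0},{"turn":[0,0,0.021],"xyz":[0,0,0],"grip":0},{"turn":[0,0,0.021],"xyz":[0,0,0],"grip":0},{"turn":[0,0,0.021],"xyz":[0,0,0],"grip":0},{"turn":[0,0,0.021],"xyz":[0,0,0],"grip":0},{"turn":[0,0,0.021],"xyz":[0,0,0],"grip":0},{"turn":[0,0,0.021],"xyz":[0,0,0],"grip":0}]' 20
python3 -m jog '[{"turn":[0,0,0.021],"xyz":[0,0,0],"grip":0},{"turn":[0,0,0.021],"xyz":[0,0,0],"grip":0},{"turn":[0,0,0],"xyz":[0,0,0],"grip":0},{"turn":[0,0,0],"xyz":[0,0,0],"grip":0}]' 20
python3 - <<'E'
from look import *
s,p,d,P=wl("rot");X,Y,Z=P[...,0],P[...,1],P[...,2]
near=(abs(X-.54)<.06)&(abs(Y+.016)<.05)
comps(near&(abs(Z-.044)<.003),P);comps(near&(abs(Z-.039)<.0018),P)
cv2.imwrite("pics/rotc.png",cv2.resize(p[120:330,180:460],None,fx=2.5,fy=2.5))
go((.540,-.0163,.008),-11.5)
E
```

```text
clock: 12.4
tcp_pos: [0.5442, -0.0165, 0.0832]
tcp_rot: [[-0.899, 0.439, 0.006], [0.439, 0.899, -0.001], [-0.006, 0.002, -1.0]]
ft_force: [0.6, 1.3, -0.3]
gripper_width: 0.0855
grip_force: 0.0
clock: 13.2
tcp_pos: [0.5421, -0.0161, 0.0807]
tcp_rot: [[-0.061, 0.998, 0.001], [0.998, 0.061, -0.0], [-0.0, 0.001, -1.0]]
ft_force: [-0.1, 0.5, 0.1]
gripper_width: 0.0853
grip_force: 0.0
clock: 13.6
tcp_pos: [0.5421, -0.0161, 0.0805]
tcp_rot: [[0.194, 0.981, 0.001], [0.981, -0.194, -0.0], [0.0, 0.001, -1.0]]
ft_force: [-0.1, 0.0, 0.2]
gripper_width: 0.0854
grip_force: 0.0
[ 278  198   91   64 5593] medz 0.0447 (array([ 0.5443, -0.0161]), 57.0, 43.0, -11.2)
[263 196  89  62 936] medz 0.0396 (array([ 0.535 , -0.0141]), 55.8, 42.5, -10.7)
tool yaw -11.2 shift [-0.012 -0.039  1.447] turn 0.0008 deg -0.3 tilt [ 0.0004 -0.0001] q6 0.3 t 13.65
```

View pics/rotc.png

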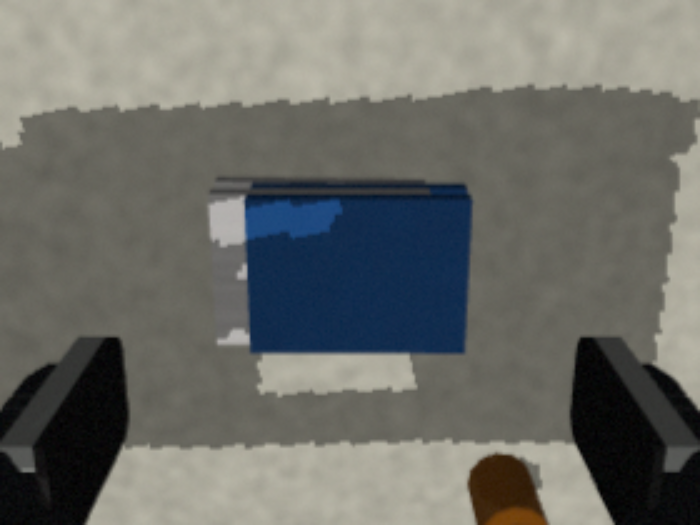

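The crop shows the stack on the block, with the sides flush. Lengthwise, the bare plates stick out left (210–245) and blue sits right (470). Tap the ends.

```bash
python3 -m jog '[{"turn":[0,0,0.0008],"xyz":[-0.01,-0.04,0.3],"grip":0},{"turn":[0,0,0],"xyz":[0,0,0.4],"grip":0},{"turn":[0,0,0],"xyz":[0,0,0.4],"grip":0},{"turn":[0,0,0],"xyz":[0,0,0.3],"grip":0},{"turn":[0,0,0],"xyz":[0,0,0],"grip":0},{"turn":[0,0,0],"xyz":[0,0,0],"grip":0.1},{"turn":[0,0,0],"xyz":[0,0,0],"grip":0.18},{"turn":[0,0,0],"xyz":[0,0,0],"grip":0.22}]' 20
python3 -m jog '[{"turn":[0,0,0],"xyz":[0,0,0],"grip":0.26},{"turn":[0,0,0],"xyz":[0,0,0],"grip":0.3},{"turn":[0,0,0],"xyz":[0,0,0],"grip":0.34},{"turn":[0,0,0],"xyz":[0,0,0],"grip":0.5},{"turn":[0,0,0],"xyz":[0,0,0],"grip":1},{"turn":[0,0,0],"xyz":[0,0,0],"grip":1},{"turn":[0,0,0],"xyz":[0,0,0],"grip":1}]' 20
python3 -m jog '[{"turn":[0,0,0],"xyz":[0,0,0],"grip":0.25},{"turn":[0,0,0],"xyz":[0,0,0],"grip":0.25},{"turn":[0,0,0],"xyz":[0,0,0],"grip":0.36},{"turn":[0,0,0],"xyz":[0,0,0],"grip":1},{"turn":[0,0,0],"xyz":[0,0,0],"grip":1},{"turn":[0,0,0],"xyz":[0,0,0],"grip":1}]' 20
python3 -m jog '[{"turn":[0,0,0],"xyz":[0,0,0],"grip":0.25},{"turn":[0,0,0],"xyz":[0,0,0],"grip":0},{"turn":[0,0,0],"xyz":[0,0,0],"grip":0},{"turn":[0,0,0],"xyz":[0,0,-0.4],"grip":0},{"turn":[0,0,0],"xyz":[0,0,-0.5],"grip":0},{"turn":[0,0,0],"xyz":[0,0,-0.5],"grip":0},{"turn":[0,0,0],"xyz":[0,0,0],"grip":0},{"turn":[0,0,0],"xyz":[0,0,0],"grip":0}]' 20
python3 - <<'E'
from look import *
s,p,d,P=wl("end1");X,Y,Z=P[...,0],P[...,1],P[...,2]
near=(abs(X-.54)<.06)&(abs(Y+.016)<.05)
comps(near&(abs(Z-.044)<.003),P);comps(near&(abs(Z-.039)<.0018),P)
cv2.imwrite("pics/end1c.png",cv2.resize(p[120:330,180:460],None,fx=2.5,fy=2.5))
go((.540,-.0163,.01),78.5)
E
```

```text
clock: 14.45
tcp_pos: [0.5407, -0.0163, 0.0111]
tcp_rot: [[0.201, 0.98, 0.002], [0.98, -0.201, -0.0], [0.0, 0.002, -1.0]]
ft_force: [-0.4, -1.1, 0.9]
gripper_width: 0.0665
grip_force: 0.0
clock: 15.15
tcp_pos: [0.5391, -0.0159, 0.0115]
tcp_rot: [[0.201, 0.98, -0.002], [0.98, -0.201, 0.0], [-0.0, -0.002, -1.0]]
ft_force: [-5.7, 1.7, 9.0]
gripper_width: 0.0559
grip_force: 21.8
clock: 15.75
tcp_pos: [0.5402, -0.0163, 0.0104]
tcp_rot: [[0.201, 0.98, 0.001], [0.98, -0.201, -0.0], [-0.0, 0.001, -1.0]]
ft_force: [-0.9, 0.4, 4.3]
gripper_width: 0.0556
grip_force: 22.1
clock: 16.55
tcp_pos: [0.54, -0.0162, 0.0803]
tcp_rot: [[0.201, 0.98, 0.001], [0.98, -0.201, -0.0], [-0.0, 0.001, -1.0]]
ft_force: [-0.4, -0.8, -1.0]
gripper_width: 0.0857
grip_force: 0.0
[ 274  196   92   65 5654] medz 0.0446 (array([ 0.541 , -0.0151]), 56.4, 43.1, -12.0)
tool yaw -11.62 shift [-1.000e-03  2.000e-02  1.385e+00] turn 0.2497 deg -89.9 tilt [-0.0013  0.0002] q6 0.7 t 16.6
```

View pics/end1c.png

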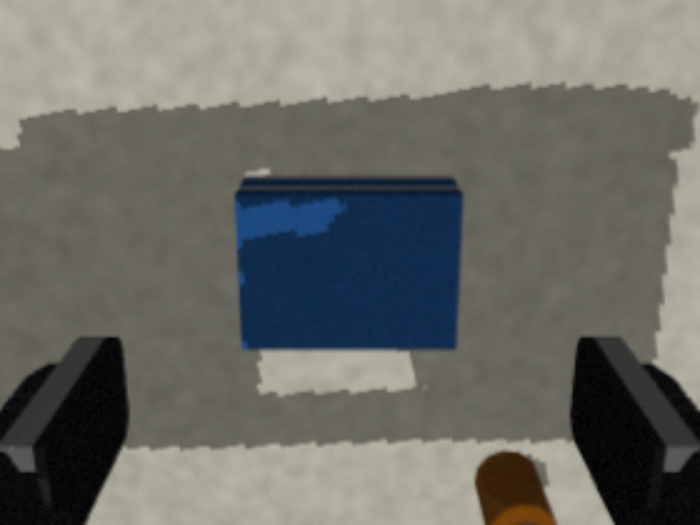

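The crop shows the ends now flush: top plate from (237,190) to (460,348), with no plate sticking out. Tap the sides once more.

```bash
python3 -m jog '[{"turn":[0,0,-0.0208],"xyz":[0,0,0],"grip":0},{"turn":[0,0,-0.0208],"xyz":[0,0,0],"grip":0},{"turn":[0,0,-0.0208],"xyz":[0,0,0],"grip":0},{"turn":[0,0,-0.0208],"xyz":[0,0,0],"grip":0},{"turn":[0,0,-0.0208],"xyz":[0,0,0],"grip":0},{"turn":[0,0,-0.0208],"xyz":[0,0,0],"grip":0},{"turn":[0,0,-0.0208],"xyz":[0,0,0],"grip":0},{"turn":[0,0,-0.0208],"xyz":[0,0,0],"grip":0}]' 20
python3 -m jog '[{"turn":[0,0,-0.0208],"xyz":[0,0,0],"grip":0},{"turn":[0,0,-0.0208],"xyz":[0,0,0],"grip":0},{"turn":[0,0,-0.0208],"xyz":[0,0,0],"grip":0},{"turn":[0,0,-0.0208],"xyz":[0,0,0],"grip":0},{"turn":[0,0,0],"xyz":[0,0,0],"grip":0},{"turn":[0,0,0],"xyz":[0,0,0],"grip":0}]' 20
python3 - <<'E'
from look import *
s,p,d,P=wl("sd");X,Y,Z=P[...,0],P[...,1],P[...,2]
near=(abs(X-.54)<.06)&(abs(Y+.016)<.05)
comps(near&(abs(Z-.044)<.003),P);comps(near&(abs(Z-.039)<.0018),P)
go((.540,-.0163,.01),78.5)
E
```

```text
clock: 17.4
tcp_pos: [0.5382, -0.0159, 0.078]
tcp_rot: [[-0.75, 0.661, -0.004], [0.661, 0.75, 0.001], [0.003, -0.002, -1.0]]
ft_force: [0.6, -0.1, -0.1]
gripper_width: 0.0852
grip_force: 0.0
clock: 18.0
tcp_pos: [0.5388, -0.016, 0.0787]
tcp_rot: [[-0.978, 0.206, -0.003], [0.206, 0.978, 0.001], [0.003, -0.0, -1.0]]
ft_force: [-0.1, 0.6, -0.8]
gripper_width: 0.0853
grip_force: 0.0
[ 287  190   69   85 5616] medz 0.0446 (array([ 0.5411, -0.0146]), 57.0, 42.1, -11.6)
[287 189  69   2 110] medz 0.0388 (array([ 0.5136, -0.0091]), 42.0, 0.7, 78.6)
tool yaw 78.11 shift [-2.30e-02 -1.00e-03  1.38e+00] turn -0.0011 deg 0.4 tilt [-0.002   0.0004] q6 -89.0 t 18.05
```

```bash
python3 -m jog '[{"turn":[0,0,-0.001],"xyz":[-0.02,0,0.3],"grip":0},{"turn":[0,0,0],"xyz":[0,0,0.4],"grip":0},{"turn":[0,0,0],"xyz":[0,0,0.4],"grip":0},{"turn":[0,0,0],"xyz":[0,0,0.28],"grip":0},{"turn":[0,0,0],"xyz":[0,0,0],"grip":0},{"turn":[0,0,0],"xyz":[0,0,0],"grip":0.3},{"turn":[0,0,0],"xyz":[0,0,0],"grip":0.42},{"turn":[0,0,0],"xyz":[0,0,0],"grip":0.46}]' 20
python3 -m jog '[{"turn":[0,0,0],"xyz":[0,0,0],"grip":0.49},{"turn":[0,0,0],"xyz":[0,0,0],"grip":0.52},{"turn":[0,0,0],"xyz":[0,0,0],"grip":1},{"turn":[0,0,0],"xyz":[0,0,0],"grip":1},{"turn":[0,0,0],"xyz":[0,0,0],"grip":1},{"turn":[0,0,0],"xyz":[0,0,0],"grip":0.42},{"turn":[0,0,0],"xyz":[0,0,0],"grip":0.42}]' 20
python3 -m jog '[{"turn":[0,0,0],"xyz":[0,0,0],"grip":0.5},{"turn":[0,0,0],"xyz":[0,0,0],"grip":1},{"turn":[0,0,0],"xyz":[0,0,0],"grip":1},{"turn":[0,0,0],"xyz":[0,0,0],"grip":1}]' 20
python3 -m jog '[{"turn":[0,0,0],"xyz":[0,0,0],"grip":0.42},{"turn":[0,0,0],"xyz":[0,0,0],"grip":0},{"turn":[0,0,0],"xyz":[0,0,0],"grip":0},{"turn":[0,0,0],"xyz":[0,0,0],"grip":0},{"turn":[0,0,0],"xyz":[0,0,-0.4],"grip":0},{"turn":[0,0,0],"xyz":[0,0,-0.5],"grip":0},{"turn":[0,0,0],"xyz":[0,0,-0.5],"grip":0},{"turn":[0,0,0],"xyz":[0,0,0],"grip":0}]' 20
python3 -m jog '[{"turn":[0,0,0.0208],"xyz":[0,0,0],"grip":0},{"turn":[0,0,0.0208],"xyz":[0,0,0],"grip":0},{"turn":[0,0,0.0208],"xyz":[0,0,0],"grip":0},{"turn":[0,0,0.0208],"xyz":[0,0,0],"grip":0},{"turn":[0,0,0.0208],"xyz":[0,0,0],"grip":0},{"turn":[0,0,0.0208],"xyz":[0,0,0],"grip":0},{"turn":[0,0,0.0208],"xyz":[0,0,0],"grip":0},{"turn":[0,0,0.0208],"xyz":[0,0,0],"grip":0}]' 20|head -2
python3 -m jog '[{"turn":[0,0,0.0208],"xyz":[0,0,0],"grip":0},{"turn":[0,0,0.0208],"xyz":[0,0,0],"grip":0},{"turn":[0,0,0.0208],"xyz":[0,0,0],"grip":0},{"turn":[0,0,0.0208],"xyz":[0,0,0],"grip":0},{"turn":[0,0,0],"xyz":[0,0,0],"grip":0},{"turn":[0,0,0],"xyz":[0,0,0],"grip":0}]' 20
python3 - <<'E'
from look import *
s,p,d,P=wl("e2");X,Y,Z=P[...,0],P[...,1],P[...,2]
near=(abs(X-.54)<.06)&(abs(Y+.016)<.05)
comps(near&(abs(Z-.044)<.003),P);comps(near&(abs(Z-.039)<.0018),P)
go((.540,-.0163,.01),-11.5)
E
```

```text
clock: 18.85
tcp_pos: [0.5419, -0.0166, 0.0121]
tcp_rot: [[-0.98, 0.198, 0.002], [0.198, 0.98, -0.0], [-0.002, 0.0, -1.0]]
ft_force: [-1.0, 0.2, -0.4]
gripper_width: 0.0462
grip_force: 0.0
clock: 19.55
tcp_pos: [0.5403, -0.0164, 0.0106]
tcp_rot: [[-0.98, 0.198, -0.001], [0.198, 0.98, -0.0], [0.001, -0.0, -1.0]]
ft_force: [0.2, -0.2, 0.3]
gripper_width: 0.0495
grip_force: 0.0
clock: 19.95
tcp_pos: [0.5404, -0.0163, 0.0106]
tcp_rot: [[-0.98, 0.198, -0.001], [0.198, 0.98, 0.0], [0.001, -0.0, -1.0]]
ft_force: [0.2, -0.2, -1.9]
gripper_width: 0.0418
grip_force: 20.6
clock: 20.75
tcp_pos: [0.5443, -0.017, 0.0851]
tcp_rot: [[-0.98, 0.198, 0.008], [0.198, 0.98, -0.002], [-0.009, 0.0, -1.0]]
ft_force: [0.8, 0.6, -0.4]
gripper_width: 0.0857
grip_force: 0.0
clock: 21.55
tcp_pos: [0.5401, -0.0163, 0.08]
clock: 22.15
tcp_pos: [0.5403, -0.0163, 0.0804]
tcp_rot: [[0.193, 0.981, -0.001], [0.981, -0.193, 0.0], [-0.0, -0.001, -1.0]]
ft_force: [1.1, 0.0, 0.4]
gripper_width: 0.0853
grip_force: 0.0
[ 275  198   91   64 5590] medz 0.0446 (array([ 0.5409, -0.0161]), 56.2, 42.8, -11.3)
[276 196  89   3 146] medz 0.039 (array([0.5451, 0.0044]), 55.6, 1.1, -11.4)
tool yaw -11.13 shift [-0.002 -0.008  1.411] turn 0.001 deg -0.4 tilt [-0.0008  0.0001] q6 0.2 t 22.2
```

```bash
python3 -m jog '[{"turn":[0,0,0.001],"xyz":[0,-0.01,0.3],"grip":0},{"turn":[0,0,0],"xyz":[0,0,0.4],"grip":0},{"turn":[0,0,0],"xyz":[0,0,0.4],"grip":0},{"turn":[0,0,0],"xyz":[0,0,0.3],"grip":0},{"turn":[0,0,0],"xyz":[0,0,0],"grip":0},{"turn":[0,0,0],"xyz":[0,0,0],"grip":0.2},{"turn":[0,0,0],"xyz":[0,0,0],"grip":0.28},{"turn":[0,0,0],"xyz":[0,0,0],"grip":0.32}]' 20 | head -2
python3 -m jog '[{"turn":[0,0,0],"xyz":[0,0,0],"grip":0.36},{"turn":[0,0,0],"xyz":[0,0,0],"grip":1},{"turn":[0,0,0],"xyz":[0,0,0],"grip":1},{"turn":[0,0,0],"xyz":[0,0,0],"grip":1},{"turn":[0,0,0],"xyz":[0,0,0],"grip":0.25},{"turn":[0,0,0],"xyz":[0,0,0],"grip":0.25},{"turn":[0,0,0],"xyz":[0,0,0],"grip":0.36},{"turn":[0,0,0],"xyz":[0,0,0],"grip":1}]' 20
python3 -m jog '[{"turn":[0,0,0],"xyz":[0,0,0],"grip":1},{"turn":[0,0,0],"xyz":[0,0,0],"grip":1},{"turn":[0,0,0],"xyz":[0,0,0],"grip":1}]' 20
python3 -m jog '[{"turn":[0,0,0],"xyz":[0,0,0],"grip":1},{"turn":[0,0,0],"xyz":[0,0,0],"grip":1},{"turn":[0,0,0],"xyz":[0,0,0],"grip":1},{"turn":[0,0,0],"xyz":[0,0,0],"grip":1}]' 70
python3 -m jog '[{"turn":[0,0,0],"xyz":[0,0,-0.1],"grip":1},{"turn":[0,0,0],"xyz":[0,0,-0.15],"grip":1},{"turn":[0,0,0],"xyz":[0,0,-0.25],"grip":1},{"turn":[0,0,0],"xyz":[0,0,-0.3],"grip":1},{"turn":[0,0,0],"xyz":[0,0,-0.4],"grip":1},{"turn":[0,0,0],"xyz":[0,0,-0.4],"grip":1},{"turn":[0,0,0],"xyz":[0,0,-0.3],"grip":1},{"turn":[0,0,0],"xyz":[0,0,0],"grip":1}]' 70
python3 - <<'E'
from look import *
s,p,d,P=wl("l2");X,Y,Z=P[...,0],P[...,1],P[...,2]
print("residual on block:");comps((abs(X-.54)<.05)&(abs(Y+.016)<.05)&(Z>.02)&(Z<.05),P)
print(s["tcp_pos"],s["ft_force"]);print("stack")
b=(p[...,0]>p[...,2].astype(int)*1.8)&(Z>.11)&(abs(X-.54)<.06)&(abs(Y+.016)<.05);comps(b,P)
go((.5615,.2284,.105),-24)
E
```

```text
clock: 23.0
tcp_pos: [0.5414, -0.0165, 0.0122]
clock: 23.8
tcp_pos: [0.5402, -0.0163, 0.0108]
tcp_rot: [[0.201, 0.98, -0.0], [0.98, -0.201, -0.0], [-0.0, -0.0, -1.0]]
ft_force: [-0.7, 0.7, 0.9]
gripper_width: 0.0562
grip_force: 22.2
clock: 24.1
tcp_pos: [0.5402, -0.0163, 0.0108]
tcp_rot: [[0.201, 0.98, -0.0], [0.98, -0.201, 0.0], [-0.0, -0.0, -1.0]]
ft_force: [-0.6, -0.1, 0.3]
gripper_width: 0.0556
grip_force: 22.0
clock: 24.5
tcp_pos: [0.5404, -0.0163, 0.0111]
tcp_rot: [[0.201, 0.98, 0.0], [0.98, -0.201, -0.0], [0.0, 0.0, -1.0]]
ft_force: [0.5, -0.8, 1.2]
gripper_width: 0.0549
grip_force: 74.3
clock: 25.3
tcp_pos: [0.5431, -0.0168, 0.1101]
tcp_rot: [[0.201, 0.98, 0.008], [0.98, -0.201, -0.001], [0.0, 0.008, -1.0]]
ft_force: [0.0, -0.1, -1.2]
gripper_width: 0.0549
grip_force: 74.1
residual on block:
[ 290  189   49   36 1686] medz 0.0246 (array([ 0.5399, -0.0163]), 38.0, 28.3, -11.4)
[ 0.54310179 -0.01675897  0.11013312] [ 0.02494655 -0.0747759  -1.16507686]
stack
[255 236 129   4 464] medz 0.131 (array([0.5474, 0.0041]), 55.6, 1.5, -11.4)
[  249   245   141    93 12301] medz 0.1436 (array([ 0.5423, -0.016 ]), 60.0, 43.1, -10.7)
tool yaw -11.61 shift [ 4.878 -0.602  0.066] turn 0.0344 deg -12.4 tilt [ 0.0047 -0.0009] q6 0.7 t 25.35
```

Stack lifted and the block is bare. Over to the carrier.

```bash
python3 -m jog '[{"turn":[0,0,0],"xyz":[0.2,0,0],"grip":1},{"turn":[0,0,0],"xyz":[0.4,-0.06,0],"grip":1},{"turn":[0,0,0],"xyz":[0.5,-0.06,0],"grip":1},{"turn":[0,0,0],"xyz":[0.6,-0.08,0],"grip":1},{"turn":[0,0,0],"xyz":[0.6,-0.08,0],"grip":1},{"turn":[0,0,0],"xyz":[0.6,-0.08,0],"grip":1},{"turn":[0,0,0],"xyz":[0.6,-0.08,0],"grip":1},{"turn":[0,0,0],"xyz":[0.6,-0.06,0],"grip":1}]' 70|head -2
python3 -m jog '[{"turn":[0,0,0],"xyz":[0.5,-0.06,0],"grip":1},{"turn":[0,0,0],"xyz":[0.28,-0.04,0],"grip":1},{"turn":[0,0,0.0172],"xyz":[0,0,0],"grip":1},{"turn":[0,0,0.0172],"xyz":[0,0,0],"grip":1},{"turn":[0,0,0],"xyz":[0,0,0],"grip":1},{"turn":[0,0,0],"xyz":[0,0,0],"grip":1}]' 70
python3 - <<'E'
from look import *
s,p,d,P=wl("oc");X,Y,Z=P[...,0],P[...,1],P[...,2]
near=(abs(X-.5615)<.05)&(abs(Y-.2284)<.05)
hsv=cv2.cvtColor(p,cv2.COLOR_BGR2HSV);y=(hsv[...,0]>20)&(hsv[...,0]<35)&(hsv[...,1]>120)
comps(near&y&(Z>.034)&(Z<.05),P,20);comps(near&y&(Z<.03)&(Z>.015),P,20)
b=(p[...,0]>p[...,2].astype(int)*1.8)&(Z>.11)&(abs(X-.56)<.06)&(abs(Y-.228)<.05);comps(b,P)
cv2.imwrite("pics/occ.png",cv2.resize(p[120:330,180:460],None,fx=2.5,fy=2.5))
go((.5615,.2284,.0115),-24)
E
```

```text
clock: 26.15
tcp_pos: [0.5557, 0.1914, 0.1044]
clock: 26.75
tcp_pos: [0.5595, 0.2285, 0.1053]
tcp_rot: [[0.405, 0.914, -0.002], [0.914, -0.405, -0.0], [-0.001, -0.001, -1.0]]
ft_force: [-0.0, -0.3, -0.2]
gripper_width: 0.0551
grip_force: 74.1
[296 171  54  10 524] medz 0.0385 (array([0.5734, 0.2544]), 37.3, 6.3, -23.9)
[297 166  52   5 181] medz 0.0231 (array([0.5747, 0.2569]), 37.7, 0.8, -23.5)
[ 298  181   50   50 2451] medz 0.0246 (array([0.5629, 0.2297]), 40.6, 38.1, 66.1)
[255 236 129   4 479] medz 0.1262 (array([0.5682, 0.248 ]), 55.5, 1.5, -23.9)
[  249   245   141    94 12349] medz 0.1388 (array([0.5589, 0.2294]), 60.4, 43.3, -23.1)
tool yaw -23.91 shift [0.015 0.036 1.88 ] turn 0.0002 deg -0.1 tilt [-0.0011 -0.0004] q6 37.9 t 26.8
```

```bash
python3 -m jog '[{"turn":[0,0,0],"xyz":[0.01,0.02,0.2],"grip":1},{"turn":[0,0,0],"xyz":[0,0.02,0.4],"grip":1},{"turn":[0,0,0],"xyz":[0,0,0.4],"grip":1},{"turn":[0,0,0],"xyz":[0,0,0.35],"grip":1},{"turn":[0,0,0],"xyz":[0,0,0.25],"grip":1},{"turn":[0,0,0],"xyz":[0,0,0.12],"grip":1},{"turn":[0,0,0],"xyz":[0,0,0],"grip":1},{"turn":[0,0,0],"xyz":[0,0,0],"grip":1}]' 70
python3 -c "
from h import *
go((.5617,.2281,.0115),-24)"
```

```text
clock: 27.6
tcp_pos: [0.5627, 0.2285, 0.0206]
tcp_rot: [[0.407, 0.914, 0.001], [0.914, -0.407, 0.0], [0.001, 0.001, -1.0]]
ft_force: [-0.1, 0.3, -1.6]
gripper_width: 0.0551
grip_force: 74.1
tool yaw -24.0 shift [-0.016 -0.016  0.182] turn 0.0 deg -0.0 tilt [0.0012 0.0003] q6 37.9 t 27.6
```

```bash
python3 -m jog '[{"turn":[0,0,0],"xyz":[0,0,0.05],"grip":1},{"turn":[0,0,0],"xyz":[0,0,0.05],"grip":1},{"turn":[0,0,0],"xyz":[0,0,0.03],"grip":1},{"turn":[0,0,0],"xyz":[0,0,0],"grip":1},{"turn":[0,0,0],"xyz":[0,0,0],"grip":1}]' 70
python3 -m jog '[{"turn":[0,0,0],"xyz":[0,0,0.02],"grip":1},{"turn":[0,0,0],"xyz":[0,0,0],"grip":1},{"turn":[0,0,0],"xyz":[0,0,0],"grip":1}]' 70
```

```text
clock: 28.1
tcp_pos: [0.5621, 0.2284, 0.0136]
tcp_rot: [[0.407, 0.914, 0.0], [0.914, -0.407, 0.0], [0.0, 0.0, -1.0]]
ft_force: [0.6, 0.1, -1.1]
gripper_width: 0.0549
grip_force: 74.1
clock: 28.4
tcp_pos: [0.5621, 0.2284, 0.0125]
tcp_rot: [[0.407, 0.914, -0.0], [0.914, -0.407, -0.0], [-0.0, 0.0, -1.0]]
ft_force: [0.5, 0.0, -1.2]
gripper_width: 0.0553
grip_force: 74.1
```

```bash
python3 -m jog '[{"turn":[0,0,0],"xyz":[0,0,0.02],"grip":1},{"turn":[0,0,0],"xyz":[0,0,0],"grip":1},{"turn":[0,0,0],"xyz":[0,0,0],"grip":1}]' 70
python3 -m jog '[{"turn":[0,0,0],"xyz":[0,0,0.015],"grip":1},{"turn":[0,0,0],"xyz":[0,0,0],"grip":1},{"turn":[0,0,0],"xyz":[0,0,0],"grip":1}]' 70
```

```text
clock: 28.7
tcp_pos: [0.5621, 0.2284, 0.0115]
tcp_rot: [[0.407, 0.914, -0.0], [0.914, -0.407, -0.0], [-0.0, -0.0, -1.0]]
ft_force: [-0.1, -0.2, -1.7]
gripper_width: 0.0545
grip_force: 74.1
clock: 29.0
tcp_pos: [0.5622, 0.2284, 0.0111]
tcp_rot: [[0.407, 0.914, 0.0], [0.914, -0.407, 0.0], [0.0, 0.0, -1.0]]
ft_force: [-0.7, 0.1, 0.9]
gripper_width: 0.0549
grip_force: 74.4
```

```bash
python3 -m jog '[{"turn":[0,0,0],"xyz":[0,0,0.005],"grip":1},{"turn":[0,0,0],"xyz":[0,0,0],"grip":1},{"turn":[0,0,0],"xyz":[0,0,0],"grip":1},{"turn":[0,0,0],"xyz":[0,0,0],"grip":0.3},{"turn":[0,0,0],"xyz":[0,0,0],"grip":0.3},{"turn":[0,0,0],"xyz":[0,0,0],"grip":0.36},{"turn":[0,0,0],"xyz":[0,0,0],"grip":1},{"turn":[0,0,0],"xyz":[0,0,0],"grip":1}]' 20
python3 -m jog '[{"turn":[0,0,0],"xyz":[0,0,0],"grip":1},{"turn":[0,0,0],"xyz":[0,0,0],"grip":0.3},{"turn":[0,0,0],"xyz":[0,0,0],"grip":0.15},{"turn":[0,0,0],"xyz":[0,0,0],"grip":0},{"turn":[0,0,0],"xyz":[0,0,0],"grip":0},{"turn":[0,0,0],"xyz":[0,0,-0.3],"grip":0},{"turn":[0,0,0],"xyz":[0,0,-0.5],"grip":0},{"turn":[0,0,0],"xyz":[0,0,-0.5],"grip":0}]' 20
python3 -m jog '[{"turn":[0,0,0],"xyz":[0,0,-0.5],"grip":0},{"turn":[0,0,0],"xyz":[0,0,-0.5],"grip":0},{"turn":[0,0,0],"xyz":[0,0,0],"grip":0},{"turn":[0,0,0],"xyz":[0,0,0],"grip":0}]' 20
python3 - <<'E'
from look import *
s,p,d,P=wl("fin");X,Y,Z=P[...,0],P[...,1],P[...,2]
near=(abs(X-.5615)<.05)&(abs(Y-.2284)<.05)
for z in(.044,.039,.034):comps(near&(abs(Z-z)<.002),P,15)
q=P[near&(Z>.042)&(Z<.048)];A=np.c_[q[:,:2]-q[:,:2].mean(0),np.ones(len(q))];print(np.linalg.lstsq(A,q[:,2],rcond=None)[0])
cv2.imwrite("pics/fin_c.png",cv2.resize(p[140:300,220:420],None,fx=3.5,fy=3.5))
E
```

```text
clock: 29.8
tcp_pos: [0.5621, 0.2284, 0.0103]
tcp_rot: [[0.407, 0.914, -0.0], [0.914, -0.407, -0.0], [-0.0, -0.0, -1.0]]
ft_force: [-0.4, 1.2, -1.2]
gripper_width: 0.0557
grip_force: 21.9
clock: 30.6
tcp_pos: [0.5619, 0.2283, 0.0768]
tcp_rot: [[0.407, 0.913, -0.0], [0.913, -0.407, -0.0], [-0.0, -0.0, -1.0]]
ft_force: [-0.1, 0.3, -0.1]
gripper_width: 0.0854
grip_force: 0.0
clock: 31.0
tcp_pos: [0.5628, 0.2286, 0.127]
tcp_rot: [[0.407, 0.914, 0.003], [0.914, -0.407, 0.001], [0.002, 0.002, -1.0]]
ft_force: [0.6, 0.4, -1.1]
gripper_width: 0.0853
grip_force: 0.0
[ 282  182   74   53 3661] medz 0.0447 (array([0.5622, 0.2284]), 56.1, 43.0, -23.9)
[294 168  49   8 353] medz 0.0386 (array([0.5736, 0.2546]), 37.2, 5.6, -23.9)
[300 181  13   2  19] medz 0.0386 (array([0.562 , 0.2516]), 9.3, 0.5, -24.1)
[314 181  41   2  55] medz 0.0383 (array([0.582 , 0.2428]), 31.2, 0.7, -24.0)
[296 237  46   8 325] medz 0.0385 (array([0.5503, 0.2013]), 37.4, 6.4, -23.8)
[283 179  40   2  41] medz 0.0345 (array([0.5594, 0.2528]), 30.7, 0.6, -23.8)
[297 235  45   3  88] medz 0.0339 (array([0.5517, 0.2036]), 37.0, 1.2, -23.7)
[-0.00064893  0.00016745  0.04468597]
```

View pics/fin_c.png

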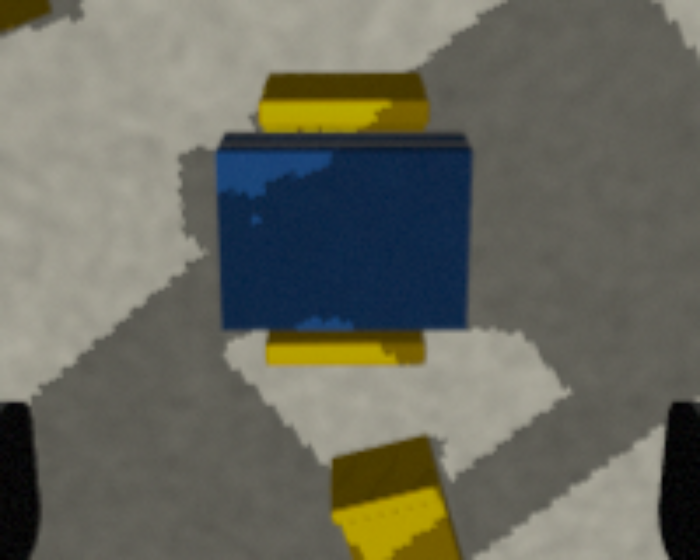

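The stack sits flat and centred between the cheeks, top plate from (218,148) to (470,328), flush, and the gripper is clear above it. Handing in.

```bash
python3 -c "
from cell import r
print(r.hand_in())"
```

```text
the job is handed in; nothing more can be done
None
```

I squared the four-coupon stack on the green block and set it in the middle-sized yellow carrier, flat, about centred and looking flush; the job was handed in at about 31 s and no verdict was shown.

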